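# Run a surface swab through the hygiene reader

## Task

Run the hygiene test: pull the reader's tray all the way out by its upright grip, take the swab out of the steel stand and push it down into the vial on the tray until its collar sits on the vial's rim. Then slide the tray fully home under the hood with the swab still seated, and only then press the start button on top of the reader and let it spring back. Leave the thermometer and marker in the stand and everything else on the counter where it is.

Things in the scene. Friction and masses are not known exactly. Their poses are not given: they have to be found in the camera images.
- reader: Grey hygiene reader, fixed. Origin on the counter under the fully-in vial. Track 120 mm wide, 12 thick, along its own y from -205 to +170 mm; the tray slides out to its -y. Tower at y +40 to +170 (x +-65), 190 mm high, with a hood overhanging y -30 to +45: underside 135, top 190 mm above the counter. A fully pushed-in swab passes under it with 10 mm to spare, others hit it.
- tray (a joint): How far the tray is pulled out, in m: 0 fully in (vial under the hood), 0.100 fully out against its stop (vial axis 70 mm clear of the hood's front). About 2 N of sliding friction; stays where left. Vial and grip are fixed on the tray.
- tray_grip (a point): On the tray's upright aluminium grip plate: 12 mm thick along the reader's x, 34 mm along the reader's y (sliding direction), top 76 mm above the counter. This point is 60 mm above the counter in the plate's middle, 90 mm to the reader's -y from the vial. Axes parallel to the reader's.
- vial_mouth (a point): Centre of the rim of the white vial upright on the tray, 85 mm above the counter. Outside 25 mm wide at the rim, 19 mm below; flared mouth 17 mm wide narrowing within 8 mm to an 11 mm bore. A stiff black seal sits in the bore 35 mm below the rim; the swab's tip must push it 20 mm further down (about 4 N; it stays down).
- swab: White plastic swab: rod 8 mm in diameter, 55 mm long with tapered tip, then a collar 22 mm wide and 4 mm thick, then a plain round grip head 16 mm in diameter, 36 mm tall (total 95 mm, 20 g). Origin at the rod's tip, z up along the rod to the head. Hangs upright by its collar in one of the stand's three holes; which one varies.
- swab_collar (a point): Centre of the underside of the swab's collar, 55 mm above the rod's tip; it coincides with the vial's mouth when the swab is fully home.
- stand: Heavy steel block 210 x 50 x 65 mm, fixed, origin under its centre, long side along its x. Three 13 mm holes, 60 mm deep, at x = -70, 0, +70 mm, hold the swab, the thermometer and the marker in any order.
- start_top (a point): Centre of the top of the start button: a white round push button 28 mm in diameter on the hood's top, 35 mm to the reader's +y from the reader's origin. Pressed straight down.
- start (a joint): Travel of the start button, in m: 0 released, 0.006 fully pressed (about 5 N); springs back.
- thermometer: Bystander: steel probe thermometer with a flat dial 40 mm in diameter, its top 84 mm above its tip (origin). Hangs in the stand.
- marker: Bystander: slim black marker, 16 mm in diameter, top 125 mm above its tip (origin). Hangs in the stand.
- cup: Bystander: paper cup 76 mm wide, 75 mm high, origin under its centre.
- shaker: Bystander: glass salt shaker 44 mm wide, 85 mm high, origin under its centre.
- sauce_dish: Bystander: white dish 70 mm wide, 30 mm high, origin under its centre.

How it is judged (in metres and radians):
On the way, in this order (a step that is already met when the one before it is completed fails the run):
1. the tray is pulled all the way out (at least 80 of 100 mm) (value of joint tray above 0.08 m), for 0.2 s.
2. the swab is fully home in the vial, collar within 4 mm of the rim (z of swab_collar in the frame of vial_mouth between -0.004 and 0.004 m and horizontal distance between swab_collar and vial_mouth below 0.005 m and angle between swab's own z axis and vertical below 0.12 rad), for 0.2 s.
3. the tray is fully in (within 6 mm) with the swab seated (all of step 2 and value of joint tray below 0.006 m), for 0.2 s.
4. the start button is pressed (more than 3.5 mm of its 6 mm) (value of joint start above 0.0035 m), for 0.02 s.
At the end, for the whole second after the job is handed in: The tray is fully in (within 6 mm), the swab stands in the vial with its collar within 4 mm of the rim in height, within 5 mm of its centre and within 7 degrees of upright, at rest, and the start button is released (within 2 mm) (all of step 3 and value of joint start below 0.002 m and linear speed of swab below 0.02 m/s); the robot touches nothing.
It fails at once if the start button is pressed while the tray is not fully in (value of joint start above 0.0035 m and value of joint tray above 0.012 m).
It fails at once if a bystander is moved by more than 30 mm (distance of any of thermometer, marker, cup, shaker, sauce_dish from where it was at the start of the episode above 0.03 m).
It also fails if it takes over 72 s, if anything falls off the work surface, if the arm or the gripper's body presses on something with over 40 N, if the wrist force passes 120 N, or if a joint passes its speed limit or range.

## Robot

A 7-joint arm with a two-finger parallel gripper is mounted at the origin on the work surface. World frame = base frame: x ahead of the robot, y to its left, z up, the work surface at z = 0. Lengths are in m, angles in degrees, forces in N, time in s.
With the tool pointing down it reaches from about 0.425 to 0.875 m from the base axis. Payload 4.7 kg.
Tool frame: the origin (TCP) lies on the centre line of the jaws, within the pads' length; the fingertips stand 17 mm ahead of it and the grasp point (between the pads) lies 2 mm behind it; z points along the fingers, y is the line along which they close (so a half turn about z gives the same grasp; the last joint's range is limited). The gripper opens to 87 mm and grips with 3 to 60 N. Pads are 19 mm wide; open, the fingers measure 117 mm over their backs; the gripper's body (75 mm by 190 mm) begins 51 mm behind the grasp point.
Start: joints at [77.985, 18.392, -4.016, 83.108, 1.295, 78.541, -3.26], TCP at [0.144, -0.634, 0.24] pointing down, gripper open.
Joint ranges: [-163.93, 163.93], [-17.29, 119.83], [-79.2, 71.16], [3.27, 140.29], [-89.18, 269.18], [5.43, 117.66], [-154.24, 154.24]. Speed limits (degrees/s): [147.25, 147.25, 180, 180, 180, 180, 180].

## Interface

Orientations are given as [roll, pitch, yaw] about the fixed x, y, z axes, in that order (R = Rz(yaw) Ry(pitch) Rx(roll)).
In Python, from cell import env, read_camera gives the robot as it stands.
- The arm moves only by the shell command python3 -m jog 'ROWS' [FORCE]. ROWS is JSON, a list of rows, each a list of 5 numbers: the opening, from 0 (shut) to 1 (fully open), then the shift along the tool's x, y, z each as a share of 0.02 m, from -1 to 1, then the turn about the tool's z as a share of 45 degrees, from -1 to 1. In form: [[gripper, x, y, z, yaw], ...]. A call has 1 to 12 rows; each row shifts and turns the commanded pose from where the row before left it, along the tool's axes as they then stand; what a row does not reach is not made up. A row lasts 1/12 s, in which the tool goes at most 41.7 mm and 7.16 degrees, less where a joint would pass 70% of its speed; a pose out of reach is approached as far as the arm can. A call with a number of a shift or a turn outside -1 to 1 is refused whole. A call with a gripper value outside its range is refused whole. The fingers move at their own pace and stop on an object; FORCE is the grip in N (left out, the last holds). Time passes only in rows, so rows that do not move let the fingers close. It gives the time, the measured TCP pose, the force, the opening and the grip force at its end, in the units of the state.
- env.get_obs(): the state, without advancing time (a new reading comes with each control period).
- read_camera(name): name is "side" or "top"; returns a dict with "color" (420x560x3 uint8, red, green, blue), "range_z" (420x560 float32, m along the optical axis (not along the pixel's ray), 0 where there is no reading), "mtx" (3x3 intrinsics, pixels), "world_from_camera" (4x4, takes a point from camera to world coordinates). Camera axes: x right, y down, z forward; pixel columns grow to the right and rows downward; lengths in m; the calibration is good to about 2 mm. A picture is of the moment at which its call begins.
- env.sign_off(): hands the job in; it is judged then, once.
The state is a dict: "time_s": time; "qpos": joint angles; "joint_velocities": joint speeds; "effort": joint torques, N m; "tool_pos": TCP position; "tool_rot": TCP orientation; "force": force on the tool from outside, world axes, zero at the start; "wrist_torque": the same for the moment, N m; "grip_width": finger opening in m; "grasp_force": force on a finger pad.
Only numpy, scipy, OpenCV 4.12 (cv2) and the standard library are available. Lean on these libraries where they do the work, as an engineer would, in place of code of your own. Each camera call takes 0.05 s, during which the arm holds its last target. There are 200 camera calls.

## Working session

There is one attempt and no reset: what is moved stays moved. The work goes in short steps, Python scripts to look and compute and a shell command to move; the robot and the scene stay as the last step left them, time stands still between calls to the robot, and variables do not carry over. Pictures are saved under pics/ and viewed, at most 10 in all, crops included, and the job is handed in when it is done.

```bash
mkdir -p pics; ls; cat > h.py <<'E'
from cell import env, read_camera
import numpy as np, cv2
def snap(n,f,crop=None,s=1):
    c=read_camera(n); np.savez('pics/'+f+'.npz',**c)
    im=c['color'][:,:,::-1]
    if crop: x0,y0,x1,y1=crop; im=im[y0:y1,x0:x1]
    cv2.imwrite('pics/'+f+'.png',cv2.resize(im,None,fx=s,fy=s,interpolation=cv2.INTER_CUBIC)); return c
def pt(c,u,v,z=None):
    K=c['mtx'];T=c['world_from_camera'];r=np.linalg.inv(K)@[u,v,1]
    if z is None: return (T@np.r_[r*c['range_z'][int(round(v)),int(round(u))],1])[:3]
    d=T[:3,:3]@r;o=T[:3,3];return o+d*(z-o[2])/d[2]
E
python3 - <<'E'
from h import *
for n in('top','side'):
    c=snap(n,n+'0',s=1.4); print(c['world_from_camera'].round(3),c['mtx'])
o=env.get_obs();print(o['tool_pos'],o['tool_rot'],o['time_s'],o['force'])
E
```

```text
pics
[[-0.024 -0.983  0.184  0.372]
 [-1.     0.022 -0.012 -0.042]
 [ 0.008 -0.184 -0.983  1.156]
 [ 0.     0.     0.     1.   ]] [[429.51328939   0.         282.32911314]
 [  0.         429.51328939 213.85747887]
 [  0.           0.           1.        ]]
[[ 0.842 -0.4    0.362  0.142]
 [-0.539 -0.627  0.562 -0.739]
 [ 0.002 -0.669 -0.744  1.03 ]
 [ 0.     0.     0.     1.   ]] [[526.54512766   0.         281.53511594]
 [  0.         526.54512766 208.55098977]
 [  0.           0.           1.        ]]
[ 0.14408636 -0.6333331   0.23855329] [-1.79899810e+02  6.61658576e-03  1.28245027e+01] 0.1 [0.0347127  0.25932567 0.03279506]
```

View pics/top0.png

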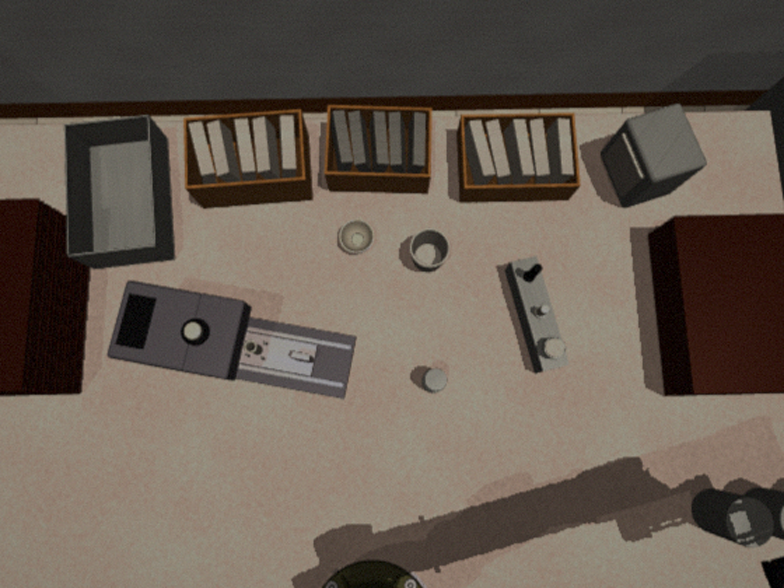

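View pics/side0.png

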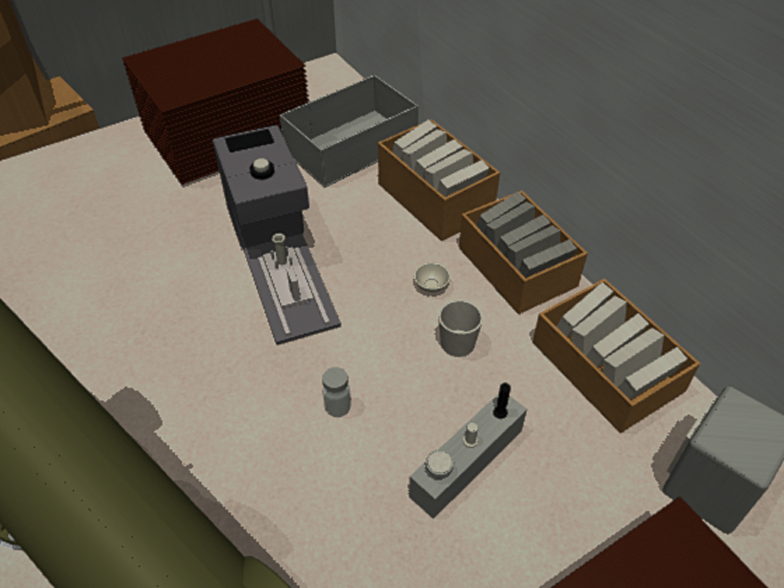

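The reader is at left, its track pointing to world -y. The swab is in the middle stand hole (top view about 544,310 in the 1.4x picture), with the marker at (533,270) and the thermometer at (553,348). I'll enlarge both areas.

```bash
python3 - <<'E'
import numpy as np, cv2
def crop(f,b,s):
    im=np.load(f'pics/{f}.npz')['color'][:,:,::-1];x0,y0,x1,y1=b
    return cv2.resize(im[y0:y1,x0:x1],None,fx=s,fy=s,interpolation=cv2.INTER_CUBIC)
cv2.imwrite('pics/a.png',crop('top0',(70,195,262,290),4.1))
A=crop('top0',(355,178,415,272),6);B=crop('side0',(285,265,385,375),5.2)
h=max(A.shape[0],B.shape[0]);p=lambda i:cv2.copyMakeBorder(i,0,h-i.shape[0],0,0,0)
cv2.imwrite('pics/b.png',cv2.hconcat([A[:564],B[:564]]) if A.shape[0]>=564 and B.shape[0]>=564 else cv2.hconcat([p(A),p(B)]));
E
```

```text
(no output)
```

View pics/a.png

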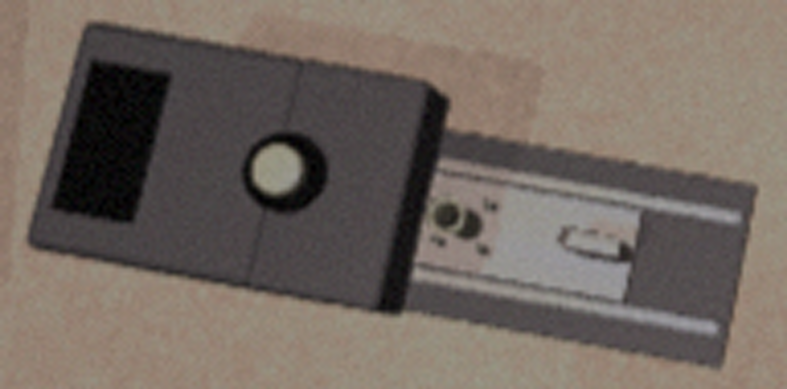

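View pics/b.png

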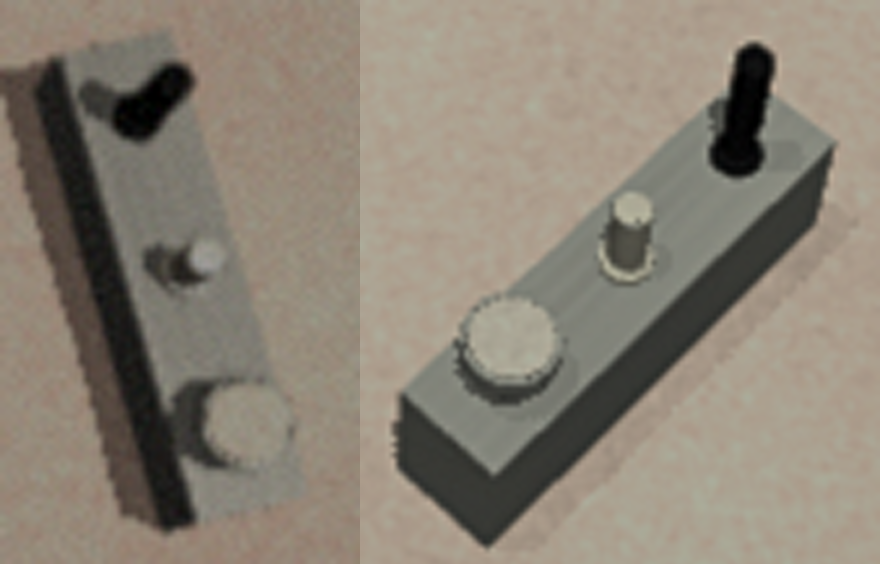

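Crop a shows the button at (278,168), the vial rim at (447,215), the grip plate at about (595,240) and the track end corners at (757,185) and (722,367). Crop b shows the swab head top at (205,258) in the top view and (272,208) in the side view. It came out 880 px wide, so I'll keep later pictures under 800.

```bash
python3 - <<'E'
from h import *
t=dict(np.load('pics/top0.npz'));s=dict(np.load('pics/side0.npz'))
a=lambda u,v,z:pt(t,70+u/4.1-.4,195+v/4.1-.4,z)
b=lambda u,v,z:pt(t,355+u/6-.4,178+v/6-.4,z)
def sh(n,p): print(n,p.round(4))
E0=a(757,185,.012);E1=a(722,367,.012);sh('trackend',(E0+E1)/2);print(np.linalg.norm(E0-E1))
B=[a(88,22,.19),a(430,84,.19),a(385,310,.19),a(30,245,.19)]
for p in B: sh('hood',p)
for p,q in((0,1),(3,2),(3,0),(2,1)): d=B[q]-B[p];print(np.linalg.norm(d),np.degrees(np.arctan2(d[1],d[0])))
sh('button',a(278,168,.2)); sh('vial',a(447,215,.085)); sh('grip',a(595,242,.076))
C=[b(62,58,.065),b(172,30,.065),b(305,495,.065),b(195,525,.065)]
for p,q in((0,3),(1,2),(0,1)): d=C[q]-C[p];print('stand',np.linalg.norm(d),np.degrees(np.arctan2(d[1],d[0])))
sh('standc',sum(C)/4); sh('swab',b(205,258,.105));sh('swab side',pt(s,285+272/5.2-.4,265+208/5.2-.4,.105))
sh('swab range',pt(t,355+205/6-.4,178+258/6-.4))
# height-based: points of top cam
v,u=np.mgrid[0:420,0:560]
for nm,c in(('top',t),('side',s)):
    K=c['mtx'];z=c['range_z'];P=np.stack([(u-K[0,2])/K[0,0]*z,(v-K[1,2])/K[1,1]*z,z],-1)@c['world_from_camera'][:3,:3].T+c['world_from_camera'][:3,3]
    def reg(n,c0,r,zl,zh):
        m=(z>0)&(np.hypot(P[...,0]-c0[0],P[...,1]-c0[1])<r)&(P[...,2]>zl)&(P[...,2]<zh);q=P[m]
        if len(q): print(nm,n,len(q),q.mean(0).round(4),(( q.min(0)+q.max(0))/2).round(4),np.ptp(q,axis=0).round(3))
    reg('swabhead',b(205,258,.105),.02,.097,.112)
    reg('grip',a(595,242,.076),.03,.068,.082)
    reg('vial',a(447,215,.085),.02,.078,.092)
    reg('button',a(278,168,.2),.02,.195,.22)
    reg('thermo',b(248,425,.1),.03,.09,.12)
    reg('therm',b(248,425,.1),.03,.0,.3)
    reg('marker',b(170,80,.13),.03,.11,.16)
E
```

```text
trackend [0.4587 0.0322 0.012 ]
0.11920813928715145
hood [0.5948 0.3834 0.19  ]
hood [0.5552 0.1917 0.19  ]
hood [0.4308 0.2134 0.19  ]
hood [0.4706 0.4077 0.19  ]
0.19568537862696866 -101.66252727117474
0.19841677172489733 -101.57550841152577
0.1265345422154276 -11.09725637862575
0.12628975045357008 -9.856782403795306
button [0.5085 0.271  0.2   ]
vial [0.4938 0.2051 0.085 ]
grip [0.4761 0.1164 0.076 ]
stand 0.20862122858828913 -167.77192686195676
stand 0.2083348671149242 -168.16038866485837
stand 0.05027581259516617 -76.7273750370242
standc [ 0.5457 -0.3201  0.065 ]
swab [ 0.5455 -0.3197  0.105 ]
swab side [ 0.5458 -0.3203  0.105 ]
swab range [ 0.5455 -0.3198  0.1046]
top swabhead 36 [ 0.5464 -0.3201  0.1037] [ 0.5469 -0.3212  0.1033] [0.015 0.017 0.011]
top grip 67 [0.4761 0.1169 0.0747] [0.4757 0.1173 0.0749] [0.016 0.033 0.011]
top vial 50 [0.4949 0.2063 0.0835] [0.4942 0.2054 0.0841] [0.021 0.024 0.011]
top button 242 [0.5075 0.2688 0.2062] [0.5086 0.2708 0.2063] [0.038 0.039 0.018]
top thermo 187 [ 0.479  -0.3359  0.0931] [ 0.4795 -0.3355  0.0942] [0.038 0.038 0.008]
top therm 499 [ 0.4743 -0.3279  0.0691] [ 0.4763 -0.3337  0.0493] [0.057 0.056 0.098]
top marker 52 [ 0.614  -0.3037  0.1293] [ 0.615  -0.3051  0.1239] [0.015 0.015 0.027]
side swabhead 55 [ 0.5451 -0.3216  0.1037] [ 0.5465 -0.3212  0.1025] [0.017 0.017 0.011]
side grip 57 [0.4746 0.1154 0.0749] [0.4754 0.1175 0.0742] [0.016 0.036 0.012]
side vial 46 [0.4938 0.2063 0.083 ] [0.4932 0.2059 0.083 ] [0.022 0.022 0.008]
side button 128 [0.5056 0.2644 0.2074] [0.5075 0.2679 0.2077] [0.037 0.033 0.017]
side thermo 282 [ 0.4769 -0.3373  0.0936] [ 0.4769 -0.3364  0.0942] [0.038 0.039 0.008]
side therm 718 [ 0.4739 -0.3433  0.0724] [ 0.4761 -0.3386  0.0493] [0.059 0.05  0.098]
side marker 92 [ 0.6121 -0.3073  0.1272] [ 0.6133 -0.3052  0.124 ] [0.016 0.017 0.028]
```

```bash
cat > go.py <<'E'
# go.py x y z : total shift in tool axes in units of 20 mm
import sys
from cell import env
import numpy as np
from scipy.spatial.transform import Rotation as R
o=env.get_obs();r=R.from_euler('xyz',o['tool_rot'],degrees=True)
d=r.inv().apply(np.array([float(v) for v in sys.argv[1:4]])-o['tool_pos'])/.02
print('pos',np.round(o['tool_pos'],4),'rot',np.round(o['tool_rot'],2),'units',d.round(3),'F',np.round(o['force'],1),'w',o['grip_width'],'t',o['time_s'],'q',np.round(o['qpos'],0))
E
python3 go.py .45 -.35 .24
```

```text
pos [ 0.1441 -0.6333  0.2386] rot [-1.799e+02  1.000e-02  1.282e+01] units [ 18.059 -10.418  -0.056] F [0.  0.3 0. ] w 0.08687757723369405 t 0.1 q [78. 18. -4. 83.  1. 79. -3.]
```

```bash
python3 -m jog '[[1,0.9,-0.52,0,0],[1,0.9,-0.52,0,0],[1,0.9,-0.52,0,0],[1,0.9,-0.52,0,0],[1,0.9,-0.52,0,0],[1,0.9,-0.52,0,0],[1,0.9,-0.52,0,0],[1,0.9,-0.52,0,0],[1,0.9,-0.52,0,0],[1,0.9,-0.52,0,0],[1,0.9,-0.52,0,0],[1,0.9,-0.52,0,0]]'; python3 -m jog '[[1,0.9,-0.52,0,0],[1,0.9,-0.52,0,0],[1,0.9,-0.52,0,0],[1,0.9,-0.52,0,0],[1,0.9,-0.52,0,0],[1,0.9,-0.52,0,0],[1,0.9,-0.52,0,0],[1,0.9,-0.52,0,0],[1,0,0,0,0.15],[1,0,0,0,0.15],[1,0,0,0,0.15],[1,0,0,0,0.15]]';python3 go.py .475 .117 .2
```

```text
time_s: 1.1
tool_pos: [0.3276, -0.4632, 0.2391]
tool_rot: [-180.0, 0.0, 12.8]
force: [0.2, 0.0, -0.2]
grip_width: 0.0871
grasp_force: 0.0
time_s: 2.1
tool_pos: [0.4489, -0.3508, 0.239]
tool_rot: [-180.0, 0.1, -14.5]
force: [-0.0, 0.3, 0.9]
grip_width: 0.0868
grasp_force: 0.0
pos [ 0.4489 -0.3508  0.239 ] rot [-1.7998e+02  6.0000e-02 -1.4490e+01] units [ -4.587 -22.97    1.961] F [-0.   0.3  0.9] w 0.0868382408652735 t 2.1 q [ 51.  10. -18.  94.   3.  77. -71.]
```

```bash
python3 -m jog '[[1,0,0,0,-0.155],[1,0,0,0,-0.155],[1,0,0,0,-0.155],[1,0,0,0,-0.155],[1,0,0,0,-0.155],[1,0,0,0,-0.155],[1,0,0,0,-0.155],[1,0,0,0,-0.155],[1,0,0,0,-0.155],[1,0,0,0,-0.155],[1,0,0,0,-0.155],[1,0,0,0,-0.155]]'; python3 -m jog '[[1,0,0,0,-0.155],[1,0,0,0,-0.155],[1,0,0,0,-0.045],[1,0,0,0,0]]';python3 go.py .475 .117 .2
```

```text
time_s: 3.1
tool_pos: [0.4488, -0.3509, 0.239]
tool_rot: [-179.9, -0.0, 69.9]
force: [0.3, -0.1, -0.3]
grip_width: 0.087
grasp_force: 0.0
time_s: 3.43
tool_pos: [0.4488, -0.351, 0.2391]
tool_rot: [-180.0, -0.0, 85.5]
force: [-0.1, -0.4, -0.6]
grip_width: 0.0871
grasp_force: 0.0
pos [ 0.4488 -0.351   0.2391] rot [-1.7996e+02 -3.0000e-02  8.5540e+01] units [23.43  -0.513  1.965] F [-0.1 -0.4 -0.6] w 0.08706974969668385 t 3.4333 q [ 58.  10. -26.  94.   5.  77.  27.]
```

```bash
python3 -m jog '[[1,0,0,0,0.157],[1,0.967,-0.1425,0,0],[1,0.967,-0.1425,0,0],[1,0.967,-0.1425,0,0],[1,0.967,-0.1425,0,0],[1,0.967,-0.1425,0,0],[1,0.967,-0.1425,0,0],[1,0.967,-0.1425,0,0],[1,0.967,-0.1425,0,0],[1,0.967,-0.1425,0,0],[1,0.967,-0.1425,0,0],[1,0.967,-0.1425,0,0]]'; python3 -m jog '[[1,0.967,-0.1425,0.2,0],[1,0.967,-0.1425,0.2,0],[1,0.967,-0.1425,0.2,0],[1,0.967,-0.1425,0.2,0],[1,0.967,-0.1425,0.2,0],[1,0.967,-0.1425,0.2,0],[1,0.967,-0.1425,0.2,0],[1,0.967,-0.1425,0.2,0],[1,0.967,-0.1425,0.2,0],[1,0.967,-0.1425,0,0],[1,0.967,-0.1425,0,0],[1,0.967,-0.1425,0,0]]';python3 -m jog '[[1,0.967,-0.1425,0,0],[1,0,0,0,0],[1,0,0,0,0]]';python3 go.py .4757 .117 .059
```

```text
time_s: 4.43
tool_pos: [0.4607, -0.1341, 0.2394]
tool_rot: [-180.0, 0.0, 78.5]
force: [0.8, 0.5, -0.4]
grip_width: 0.0873
grasp_force: 0.0
time_s: 5.43
tool_pos: [0.4731, 0.0998, 0.2033]
tool_rot: [-180.0, 0.0, 78.5]
force: [0.8, 0.7, 0.0]
grip_width: 0.087
grasp_force: 0.0
time_s: 5.68
tool_pos: [0.4743, 0.1191, 0.2034]
tool_rot: [-180.0, 0.0, 78.6]
force: [-0.9, 0.0, 0.5]
grip_width: 0.0871
grasp_force: 0.0
pos [0.4743 0.1191 0.2034] rot [-1.7998e+02  3.0000e-02  7.8640e+01] units [-0.084  0.093  7.221] F [-0.9  0.   0.5] w 0.08705486606144625 t 5.6833 q [ 33.   3. -51. 107.   2.  72. -30.]
```

```bash
python3 -m jog '[[1,-0.08,0.09,0.9,0],[1,0,0,0.9,0],[1,0,0,0.9,0],[1,0,0,0.9,0],[1,0,0,0.9,0],[1,0,0,0.9,0],[1,0,0,0.9,0],[1,0,0,0.9,0],[0.5,0,0,0,0],[0,0,0,0,0],[0,0,0,0,0],[0,0,0,0,0]]' 20;python3 -m jog '[[0,0,0,0,0],[0,0,0,0,0],[0,0,0,0,0]]';python3 go.py .4625 .048 .059
```

```text
time_s: 6.68
tool_pos: [0.4775, 0.1153, 0.0608]
tool_rot: [179.9, -0.0, 78.4]
force: [0.1, -1.2, 0.7]
grip_width: 0.0684
grasp_force: 0.0
time_s: 6.93
tool_pos: [0.477, 0.1154, 0.0601]
tool_rot: [179.9, 0.0, 78.4]
force: [1.0, -0.7, 0.2]
grip_width: 0.0483
grasp_force: 0.0
pos [0.477  0.1154 0.0601] rot [1.7994e+02 1.0000e-02 7.8430e+01] units [-3.445 -0.035  0.055] F [ 1.  -0.7  0.2] w 0.04830176450348795 t 6.9333 q [ 28.  15. -49. 115.  13.  56. -39.]
```

```bash
python3 -m jog '[[0,0,0,0,0],[0,0,0,0,0],[0,0,0,0,0],[0,0,0,0,0],[0,0,0,0,0],[0,0,0,0,0],[0,0,0,0,0],[0,0,0,0,0]]' 20;python3 go.py .4625 .048 .059
```

```text
time_s: 7.6
tool_pos: [0.4754, 0.1156, 0.0593]
tool_rot: [-179.9, 0.0, 78.4]
force: [-5.6, 1.5, 4.2]
grip_width: 0.0119
grasp_force: 20.0
pos [0.4754 0.1156 0.0593] rot [-1.7986e+02  5.0000e-02  7.8450e+01] units [-3.442  0.047  0.019] F [-5.6  1.5  4.2] w 0.011876379062915152 t 7.6 q [ 28.  15. -49. 115.  13.  56. -39.]
```

```bash
python3 -m jog '[[0,-0.3,0,0,0],[0,-0.35,0,0,0],[0,-0.35,0,0,0],[0,-0.35,0,0,0],[0,-0.35,0,0,0],[0,-0.35,0,0,0],[0,-0.35,0,0,0],[0,-0.35,0,0,0],[0,-0.3,0,0,0],[0,-0.2,0,0,0],[0,-0.1,0,0,0],[0,-0.1,0,0,0]]' ;python3 -m jog '[[0,0,0,0,0],[0,0,0,0,0]]';python3 go.py .4625 .048 .059
```

```text
time_s: 8.6
tool_pos: [0.4615, 0.0487, 0.0593]
tool_rot: [-179.9, -0.0, 78.4]
force: [-5.0, 3.5, 3.3]
grip_width: 0.0118
grasp_force: 20.0
time_s: 8.77
tool_pos: [0.4614, 0.0483, 0.0593]
tool_rot: [-179.8, 0.0, 78.4]
force: [-4.5, 1.0, 4.6]
grip_width: 0.0118
grasp_force: 20.0
pos [0.4614 0.0483 0.0593] rot [-1.7984e+02  2.0000e-02  7.8450e+01] units [-0.004  0.056  0.015] F [-4.5  1.   4.6] w 0.011848148425463598 t 8.7667 q [ 36.  11. -48. 119.   9.  55. -28.]
```

```bash
python3 -m jog '[[0,-0.15,0,0,0],[0,-0.15,0,0,0],[0,0,0,0,0],[0,0,0,0,0]]';python3 go.py .4625 .048 .059
```

```text
time_s: 9.1
tool_pos: [0.4609, 0.0457, 0.0593]
tool_rot: [-179.9, -0.3, 78.5]
force: [-3.1, 9.6, 0.3]
grip_width: 0.0116
grasp_force: 20.0
pos [0.4609 0.0457 0.0593] rot [-179.91   -0.26   78.53] units [0.13  0.054 0.016] F [-3.1  9.6  0.3] w 0.011563433202194483 t 9.1 q [ 37.  10. -48. 119.   9.  55. -27.]
```

```bash
python3 -m jog '[[0.6,0.15,0,0,0],[0.6,0,0,0,0],[0.6,0,0,0,0],[0.6,0,0,0,0],[0.6,0,0,0,0],[0.6,0,0,-0.5,0],[0.6,0,0,-1,0],[0.6,0,0,-1,0],[0.6,0,0,-1,0],[0.6,0,0,-1,0],[0.6,0,0,-1,0],[0.6,0,0,-1,0]]';python3 -m jog '[[0.6,0,0,-1,0],[0.6,0,0,-1,0],[0.6,0,0,-1,0],[0.6,0,0,-1,0],[0.6,-1,0,0,0],[0.6,-1,0,0,0],[0.6,-1,0,0,0],[0.6,-1,0,0,0],[0.6,-1,0,0,0],[0.6,-1,0,0,0],[0.6,-1,0,0,0],[0.6,-1,0,0,0]]';python3 go.py .5457 -.3203 .2
python3 - <<'E'
from h import *
v,u=np.mgrid[0:420,0:560]
for nm in('top','side'):
    c=snap(nm,nm+'1');K=c['mtx'];z=c['range_z'];P=np.stack([(u-K[0,2])/K[0,0]*z,(v-K[1,2])/K[1,1]*z,z],-1)@c['world_from_camera'][:3,:3].T+c['world_from_camera'][:3,3]
    for n,c0,zz in(('grip',(.461,.0465),.075),('vial',(.479,.136),.084)):
        m=(z>0)&(np.hypot(P[...,0]-c0[0],P[...,1]-c0[1])<.025)&(abs(P[...,2]-zz)<.007);q=P[m]
        if len(q):print(nm,n,len(q),q.mean(0).round(4),((q.min(0)+q.max(0))/2).round(4),u[m].mean(),v[m].mean())
c=np.load('pics/top1.npz')['color'][:,:,::-1];s=np.load('pics/side1.npz')['color'][:,:,::-1]
f=lambda i:cv2.resize(i,(390,390),interpolation=cv2.INTER_CUBIC)
cv2.imwrite('pics/c.png',cv2.hconcat([f(c[220:285,185:250]),f(s[155:220,165:230])]))
E
```

```text
time_s: 10.1
tool_pos: [0.4622, 0.0449, 0.1914]
tool_rot: [179.9, 0.0, 78.4]
force: [0.3, -0.2, 0.1]
grip_width: 0.0522
grasp_force: 0.0
time_s: 11.1
tool_pos: [0.4298, -0.1127, 0.2705]
tool_rot: [179.9, 0.0, 78.5]
force: [1.0, -0.8, 0.1]
grip_width: 0.0521
grasp_force: 0.0
pos [ 0.4298 -0.1127  0.2705] rot [1.7993e+02 3.0000e-02 7.8450e+01] units [-9.008  7.751  3.538] F [ 1.  -0.8  0.1] w 0.05213146839794854 t 11.1 q [ 49.  -8. -34. 107.  -4.  80.   4.]
top grip 67 [0.4618 0.0473 0.0748] [0.4614 0.0469 0.0747] 242.3134328358209 258.7313432835821
top vial 51 [0.4805 0.1365 0.0833] [0.4799 0.1358 0.0837] 206.2156862745098 251.7843137254902
side grip 10 [0.4558 0.0494 0.0732] [0.456  0.0469 0.0731] 214.0 217.0
```

View pics/c.png

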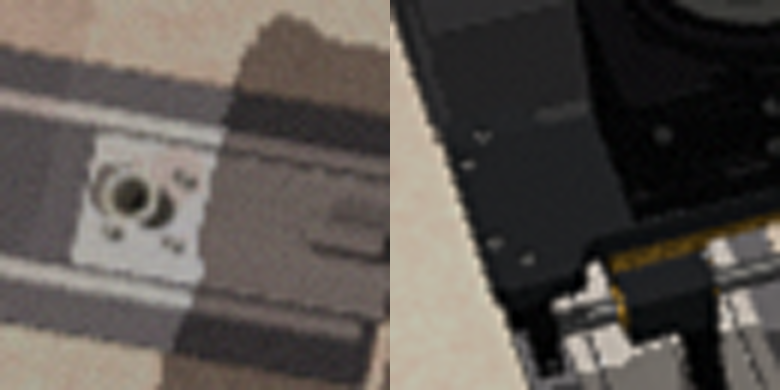

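The top view shows the vial rim centre at (130,194) in the crop with the tray fully out; the arm occludes the side view. Next I go to the swab.

```bash
python3 -m jog '[[0.6,-0.9,0.775,0,0],[0.6,-0.9,0.775,0,0],[0.6,-0.9,0.775,0,0],[0.6,-0.9,0.775,0,0],[0.6,-0.9,0.775,0,0],[0.6,-0.9,0.775,0,0],[0.6,-0.9,0.775,0,0],[0.6,-0.9,0.775,0,0],[0.6,-0.9,0.775,0,0],[0.6,-0.9,0.775,0,0],[0.6,0,0,0,0.15],[0.6,0,0,0,0.15]]';python3 -m jog '[[0.6,0,0,0.4,0.15],[0.6,0,0,0.4,0.15],[0.6,0,0,0.4,0.15],[0.6,0,0,0.4,0.15],[0.6,0,0,0.4,0.15],[0.6,0,0,0.4,0.15],[0.6,0,0,0.4,0.15],[0.6,0,0,0.4,0.125],[0.6,0,0,0,0],[0.6,0,0,0,0]]'
python3 - <<'E'
from h import *
t=dict(np.load('pics/top1.npz'));print(pt(t,185+130/6-.4,220+194/6-.4,.085))
E
python3 go.py .5457 -.3203 .089
```

```text
time_s: 12.2
tool_pos: [0.5463, -0.3201, 0.2693]
tool_rot: [-180.0, -0.1, 64.5]
force: [-0.1, 1.2, -1.0]
grip_width: 0.0522
grasp_force: 0.0
time_s: 13.03
tool_pos: [0.546, -0.3185, 0.2058]
tool_rot: [-180.0, -0.0, 12.3]
force: [-0.1, -0.1, 0.2]
grip_width: 0.0522
grasp_force: 0.0
[0.47994038 0.13608885 0.085     ]
pos [ 0.546  -0.3185  0.2058] rot [-179.96   -0.     12.26] units [-0.035  0.088  5.841] F [-0.1 -0.1  0.2] w 0.05218407832392631 t 13.0333 q [ 44.  18. -20.  88.   6.  75. -55.]
```

```bash
python3 -m jog '[[0.6,-0.035,0.088,0.73,0],[0.6,0,0,0.73,0],[0.6,0,0,0.73,0],[0.6,0,0,0.73,0],[0.6,0,0,0.73,0],[0.6,0,0,0.73,0],[0.6,0,0,0.73,0],[0.6,0,0,0.73,0],[0.6,0,0,0,0],[0,0,0,0,0],[0,0,0,0,0],[0,0,0,0,0]]' 10;python3 -m jog '[[0,0,0,0,0],[0,0,0,0,0],[0,0,0,0,0],[0,0,0,0,0],[0,0,0,0,0],[0,0,0,0,0]]' 40;python3 go.py .5457 -.3203 .089
```

```text
time_s: 14.03
tool_pos: [0.5465, -0.3216, 0.0905]
tool_rot: [179.9, -0.1, 12.1]
force: [-0.4, -0.1, -0.7]
grip_width: 0.0392
grasp_force: 0.0
time_s: 14.53
tool_pos: [0.5457, -0.3213, 0.0892]
tool_rot: [180.0, -0.0, 12.1]
force: [-0.4, -0.7, 2.4]
grip_width: 0.0147
grasp_force: 40.0
pos [ 0.5457 -0.3213  0.0892] rot [ 1.7997e+02 -2.0000e-02  1.2060e+01] units [ 0.012 -0.049  0.008] F [-0.4 -0.7  2.4] w 0.014720450796362044 t 14.5333 q [ 44.  24. -19.  95.   9.  63. -56.]
```

```bash
python3 -m jog '[[0,0,0,-0.3,0],[0,0,0,-0.7,0],[0,0,0,-1,0],[0,0,0,-1,0],[0,0,0,-1,0],[0,0,0,-1,0],[0,0,0,-1,0],[0,0,0,-1,0],[0,0,0,-0.7,0],[0,0,0,-0.3,0],[0,0,0,0,-0.15],[0,0,0,0,-0.15]]';python3 -m jog '[[0,0,0,0,-0.15],[0,0,0,0,-0.15],[0,0,0,0,-0.15],[0,0,0,0,-0.15],[0,0,0,0,-0.15],[0,0,0,0,-0.15],[0,0,0,0,-0.15],[0,0,0,0,-0.125],[0,0,0,0,0]]'
python3 go.py .4797 .1358 .22
```

```text
time_s: 15.53
tool_pos: [0.5457, -0.3211, 0.2499]
tool_rot: [179.9, -0.0, 25.9]
force: [-0.3, -0.1, -0.6]
grip_width: 0.0151
grasp_force: 40.0
time_s: 16.28
tool_pos: [0.5453, -0.3211, 0.2487]
tool_rot: [-180.0, -0.0, 78.6]
force: [0.5, 0.7, -0.3]
grip_width: 0.0148
grasp_force: 40.0
pos [ 0.5453 -0.3211  0.2487] rot [-1.7997e+02 -1.0000e-02  7.8570e+01] units [21.741 -7.739  1.443] F [ 0.5  0.7 -0.3] w 0.014811211648289756 t 16.2833 q [ 51.  18. -29.  84.   9.  80.  10.]
```

```bash
python3 -m jog '[[0,0.5,-0.16,0,0],[0,0.905,-0.322,0,0],[0,0.905,-0.322,0,0],[0,0.905,-0.322,0,0],[0,0.905,-0.322,0,0],[0,0.905,-0.322,0,0],[0,0.905,-0.322,0,0],[0,0.905,-0.322,0,0],[0,0.905,-0.322,0,0],[0,0.905,-0.322,0,0],[0,0.905,-0.322,0,0],[0,0.905,-0.322,0,0]]';python3 -m jog '[[0,0.905,-0.322,0,0],[0,0.905,-0.322,0,0],[0,0.905,-0.322,0,0],[0,0.905,-0.322,0,0],[0,0.905,-0.322,0,0],[0,0.905,-0.322,0,0],[0,0.905,-0.322,0,0],[0,0.905,-0.322,0,0],[0,0.905,-0.322,0,0],[0,0.905,-0.322,0,0],[0,0.905,-0.322,0,0],[0,0.905,-0.322,0,0]]';python3 -m jog '[[0,0.4,-0.14,0,0],[0,0,0,0,0],[0,0,0,0,0]]'
python3 go.py .4797 .1358 .19
```

```text
time_s: 17.28
tool_pos: [0.5144, -0.0996, 0.2488]
tool_rot: [180.0, 0.0, 78.4]
force: [-0.1, -0.2, -0.2]
grip_width: 0.0151
grasp_force: 40.0
time_s: 18.28
tool_pos: [0.4819, 0.1285, 0.2487]
tool_rot: [180.0, 0.0, 78.4]
force: [0.1, -0.4, -0.7]
grip_width: 0.015
grasp_force: 40.0
time_s: 18.53
tool_pos: [0.4814, 0.135, 0.2487]
tool_rot: [180.0, 0.1, 78.5]
force: [-0.3, -0.4, -0.4]
grip_width: 0.0151
grasp_force: 40.0
pos [0.4814 0.135  0.2487] rot [1.7998e+02 6.0000e-02 7.8460e+01] units [ 0.023 -0.093  2.934] F [-0.3 -0.4 -0.4] w 0.015128385398819876 t 18.5333 q [ 30.   2. -49. 102.   2.  77. -31.]
```

```bash
python3 -m jog '[[0,0.023,-0.093,0.7,0],[0,0,0,0.8,0],[0,0,0,0.8,0],[0,0,0,0.4,0],[0,0,0,0.1,0],[0,0,0,0,0],[0,0,0,0,0]]'
python3 go.py .4797 .1358 .16
python3 - <<'E'
from h import *
s=snap('side','side2',(165,110,245,210),5.9)
t=snap('top','top2')
E
```

```text
time_s: 19.12
tool_pos: [0.4804, 0.1357, 0.1934]
tool_rot: [180.0, -0.0, 78.4]
force: [0.4, -0.6, -0.6]
grip_width: 0.0153
grasp_force: 40.0
pos [0.4804 0.1357 0.1934] rot [ 1.7995e+02 -1.0000e-02  7.8380e+01] units [-0.003 -0.038  1.668] F [ 0.4 -0.6 -0.6] w 0.01530836267795496 t 19.1167 q [ 29.   5. -49. 106.   4.  71. -33.]
```

View pics/side2.png

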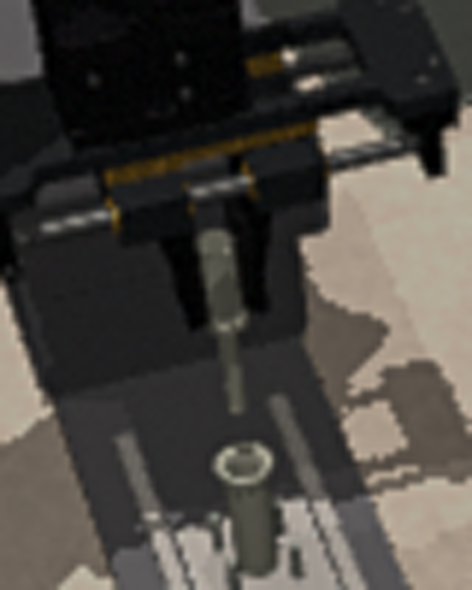

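The side view shows the swab upright in the jaws, rod tip at about (236,410) and vial rim centre at (243,462) in the crop. I'll check where these project.

```bash
python3 - <<'E'
from h import *
s=dict(np.load('pics/side2.npz'))
g=lambda u,v,z:pt(s,165+u/5.9-.4,110+v/5.9-.4,z)
print('rim',g(243,462,.085),'tip',g(236,410,.1142), 'collar', g(229,322,.1692+.002))
E
```

```text
rim [0.47965181 0.13635347 0.085     ] tip [0.480614   0.13792737 0.1142    ] collar [0.48006241 0.12971831 0.1712    ]
```

```bash
python3 -m jog '[[0,0.01,-0.035,0.3,0],[0,0,0,0.4,0],[0,0,0,0.4,0],[0,0,0,0.4,0],[0,0,0,0.4,0],[0,0,0,0.3,0],[0,0,0,0,0]]'
python3 go.py .4798 .1361 .1092
```

```text
time_s: 19.8
tool_pos: [0.4785, 0.1361, 0.147]
tool_rot: [-179.9, 0.0, 78.4]
force: [-0.4, -0.3, -0.1]
grip_width: 0.0148
grasp_force: 40.0
pos [0.4785 0.1361 0.147 ] rot [-1.7987e+02  3.0000e-02  7.8440e+01] units [0.016 0.07  1.891] F [-0.4 -0.3 -0.1] w 0.014757226640246934 t 19.8 q [ 28.   8. -49. 110.   6.  66. -36.]
```

```bash
python3 -m jog '[[0,0,0.03,0.2,0],[0,0,0,0.2,0],[0,0,0,0.2,0],[0,0,0,0.2,0],[0,0,0,0.2,0],[0,0,0,0.2,0],[0,0,0,0.2,0],[0,0,0,0.2,0],[0,0,0,0.15,0],[0,0,0,0.1,0],[0,0,0,0,0],[0,0,0,0,0]]'
python3 go.py .4798 .1361 .1092
```

```text
time_s: 20.8
tool_pos: [0.4797, 0.1362, 0.1114]
tool_rot: [-180.0, 0.0, 78.4]
force: [0.2, 0.4, -0.6]
grip_width: 0.0149
grasp_force: 40.0
pos [0.4797 0.1362 0.1114] rot [-1.7999e+02  1.0000e-02  7.8440e+01] units [-0.003  0.005  0.11 ] F [ 0.2  0.4 -0.6] w 0.01493161856757709 t 20.8 q [ 27.  11. -49. 112.   9.  62. -38.]
```

```bash
python3 -m jog '[[0,0,0,0.1,0],[0,0,0,0.1,0],[0,0,0,0,0]]'|grep -E 'pos|^force'; python3 -m jog '[[0,0,0,0.1,0],[0,0,0,0.05,0]]'|grep -E 'pos|^force'; python3 -m jog '[[0,0,0,0.1,0],[0,0,0,0,0]]'|grep -E 'pos|^force'
python3 - <<'E'
from h import *
s=snap('side','side3',(165,110,245,210),5.9)
E
```

```text
tool_pos: [0.48, 0.1367, 0.109]
force: [-4.5, -0.4, 12.6]
tool_pos: [0.4805, 0.1383, 0.1086]
force: [-13.0, 1.2, 37.8]
tool_pos: [0.4809, 0.14, 0.1085]
force: [-14.7, 0.8, 43.2]
```

View pics/side3.png

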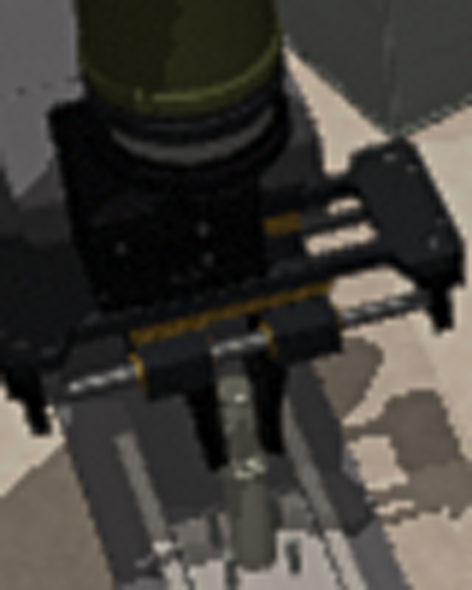

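The swab is seated: the collar meets the rim at about (245,465), the TCP is at the expected height and the reaction has risen to 43 N. I'll relieve the load, open and lift.

```bash
python3 -m jog '[[0,0,0,-0.15,0],[0,0,0,-0.1,0],[0,0,0,0,0],[0.6,0,0,0,0],[0.6,0,0,0,0],[0.6,0,0,0,0],[0.6,0,0,0,0],[0.6,0,0,0,0],[0.6,0,0,-0.4,0],[0.6,0,0,-1,0],[0.6,0,0,-1,0],[0.6,0,0,-1,0]]';python3 -m jog '[[0.6,-0.5,0,-0.5,0],[0.6,-0.8,0,0,0],[0.6,-0.8,0,0,0],[0.6,-0.8,0,0,0],[0.6,-0.8,0,0,0],[0.6,-0.5,0,0,0],[0.6,0,0,0,0],[0.6,0,0,0,0]]'
python3 - <<'E'
from h import *
v,u=np.mgrid[0:420,0:560]
c=snap('top','top4');K=c['mtx'];z=c['range_z'];P=np.stack([(u-K[0,2])/K[0,0]*z,(v-K[1,2])/K[1,1]*z,z],-1)@c['world_from_camera'][:3,:3].T+c['world_from_camera'][:3,3]
m=(z>0)&(np.hypot(P[...,0]-.48,P[...,1]-.139)<.025)&(P[...,2]>.115)&(P[...,2]<.15);q=P[m];print('head top',len(q),q.mean(0),((q.min(0)+q.max(0))/2),u[m].mean(),v[m].mean())
s=snap('side','side4',(165,110,265,210),5.9)
E
python3 go.py .4618 .049 .059
```

```text
time_s: 22.43
tool_pos: [0.4795, 0.1364, 0.1768]
tool_rot: [-180.0, -0.0, 78.5]
force: [0.8, -0.2, -0.8]
grip_width: 0.0517
grasp_force: 0.0
time_s: 23.1
tool_pos: [0.4631, 0.0539, 0.1861]
tool_rot: [180.0, -0.0, 78.4]
force: [0.8, 0.0, -0.2]
grip_width: 0.0522
grasp_force: 0.0
pos [0.4632 0.0546 0.1861] rot [ 1.7997e+02 -2.0000e-02  7.8450e+01] units [-0.293 -0.013  6.354] F [-0.4  1.3  0.5] w 0.05197047632983816 t 23.15 q [ 36.  -1. -45. 111.  -1.  69. -21.]<stdin>:4: RuntimeWarning: Mean of empty slice.
  ret = um.true_divide(
Traceback (most recent call last):
ValueError: zero-size array to reduction operation minimum which has no identity
```

```bash
python3 - <<'E'
from h import *
s=snap('side','side4',(165,110,265,210),5.9)
E
```

```text
(no output)
```

View pics/side4.png

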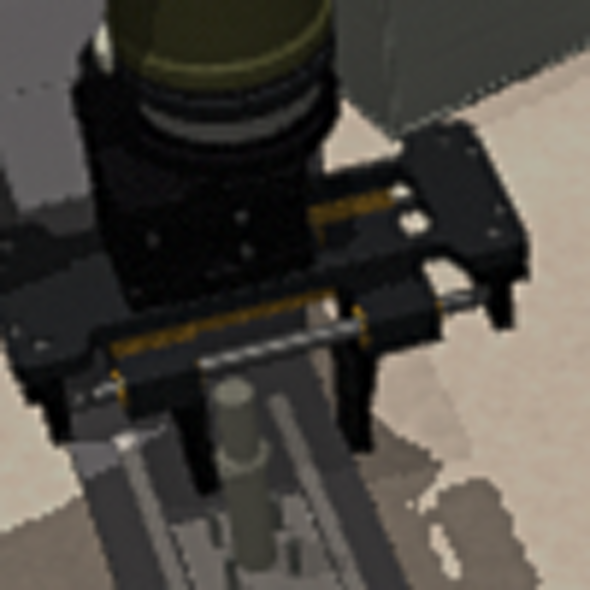

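The side view shows the swab left upright in the vial, head top at (236,388) and collar on the rim at about (243,455). Next I descend on the grip plate and push the tray home.

```bash
python3 - <<'E'
from h import *
s=dict(np.load('pics/side4.npz'))
print(pt(s,165+236/5.9-.4,110+388/5.9-.4),pt(s,165+236/5.9-.4,110+388/5.9-.4,.125))
E
python3 -m jog '[[0.6,-0.27,0,0.8,0],[0.6,0,0,0.8,0],[0.6,0,0,0.8,0],[0.6,0,0,0.8,0],[0.6,0,0,0.8,0],[0.6,0,0,0.8,0],[0.6,0,0,0.8,0],[0.6,0,0,0.75,0],[0,0,0,0,0],[0,0,0,0,0],[0,0,0,0,0],[0,0,0,0,0]]' 20;python3 -m jog '[[0,0,0,0,0],[0,0,0,0,0],[0,0,0,0,0],[0,0,0,0,0],[0,0,0,0,0]]';python3 go.py .4819 .1451 .059
```

```text
[0.48337723 0.14135154 0.12274349] [0.48252916 0.13916312 0.125     ]
time_s: 24.2
tool_pos: [0.4629, 0.0491, 0.0598]
tool_rot: [179.9, -0.0, 78.5]
force: [-0.4, -0.4, 0.2]
grip_width: 0.0332
grasp_force: 0.0
time_s: 24.62
tool_pos: [0.4615, 0.0487, 0.0591]
tool_rot: [-179.9, 0.0, 78.4]
force: [-3.4, -0.2, 5.8]
grip_width: 0.0116
grasp_force: 20.0
pos [0.4615 0.0487 0.0591] rot [-1.7995e+02  4.0000e-02  7.8420e+01] units [4.927e+00 3.300e-02 1.000e-03] F [-3.4 -0.2  5.8] w 0.011564709416609366 t 24.6167 q [ 33.  10. -45. 119.   9.  55. -28.]
```

```bash
python3 -m jog '[[0,0.2,0,0,0],[0,0.4,0,0,0],[0,0.4,0,0,0],[0,0.4,0,0,0],[0,0.4,0,0,0],[0,0.4,0,0,0],[0,0.4,0,0,0],[0,0.4,0,0,0],[0,0.4,0,0,0],[0,0.4,0,0,0],[0,0.4,0,0,0],[0,0.3,0,0,0]]';python3 -m jog '[[0,0.2,0,0,0],[0,0.1,0,0,0],[0,0,0,0,0],[0,0,0,0,0]]';python3 go.py .4819 .1451 .059
```

```text
time_s: 25.62
tool_pos: [0.4797, 0.1369, 0.0591]
tool_rot: [-180.0, 0.1, 78.4]
force: [-3.8, -1.9, 7.0]
grip_width: 0.0117
grasp_force: 20.0
time_s: 25.95
tool_pos: [0.4811, 0.1432, 0.0591]
tool_rot: [-180.0, -0.0, 78.4]
force: [-2.3, 1.3, 6.5]
grip_width: 0.0118
grasp_force: 20.0
pos [0.4811 0.1432 0.0591] rot [-1.7999e+02 -1.0000e-02  7.8440e+01] units [0.1   0.023 0.007] F [-2.3  1.3  6.5] w 0.011756880002705708 t 25.95 q [ 23.  16. -47. 114.  14.  56. -42.]
```

```bash
for i in 1 2 3; do python3 -m jog '[[0,0.1,0,0,0],[0,0,0,0,0]]'|grep -E 'pos|^force'; done
```

```text
tool_pos: [0.4811, 0.1435, 0.0591]
force: [-3.7, -2.7, 7.8]
tool_pos: [0.4811, 0.1436, 0.0591]
force: [-6.5, -7.1, 12.7]
tool_pos: [0.4811, 0.1438, 0.059]
force: [-7.6, -10.1, 14.5]
```

```bash
python3 -m jog '[[0.6,0,0,0,0],[0.6,0,0,0,0],[0.6,0,0,0,0],[0.6,0,0,0,0],[0.6,0,0,-0.5,0],[0.6,-0.5,0,-1,0],[0.6,-0.5,0,-1,0],[0.6,-0.5,0,-1,0],[0.6,-0.5,0,-1,0],[0.6,-0.5,0,-1,0],[0.6,-0.5,0,-1,0],[0,-0.5,0,-1,0]]' 40;python3 -m jog '[[0,-0.5,0,-1,0],[0,-0.5,0,-1,0],[0,-0.5,0,-1,0],[0,-1,0,0,0],[0,-1,0,0,0],[0,-1,0,0,0],[0,-1,0,0,0],[0,-1,0,0,0],[0,-1,0,0,0],[0,0,0,0,0],[0,0,0,0,0]]'|tail -6
python3 - <<'E'
from h import *
v,u=np.mgrid[0:420,0:560]
for nm in('top','side'):
    c=snap(nm,nm+'5');K=c['mtx'];z=c['range_z'];P=np.stack([(u-K[0,2])/K[0,0]*z,(v-K[1,2])/K[1,1]*z,z],-1)@c['world_from_camera'][:3,:3].T+c['world_from_camera'][:3,3]
    for n,c0,a,b,r in(('grip',(.482,.144),.068,.082,.03),('button',(.509,.269),.19,.23,.012),('hood',(.509,.269),.18,.194,.06),('swabhead',(.5,.233),.115,.13,.02)):
        m=(z>0)&(np.hypot(P[...,0]-c0[0],P[...,1]-c0[1])<r)&(P[...,2]>a)&(P[...,2]<b);q=P[m]
        if len(q):print(nm,n,len(q),np.median(q,0).round(4),((q.min(0)+q.max(0))/2).round(4),np.ptp(q,axis=0).round(3))
f=lambda i:cv2.resize(i,(390,390),interpolation=cv2.INTER_CUBIC)
T=np.load('pics/top5.npz')['color'][:,:,::-1];S=np.load('pics/side5.npz')['color'][:,:,::-1]
cv2.imwrite('pics/d.png',cv2.hconcat([f(T[200:300,75:175+0]),f(S[100:210,150:260])]))
E
python3 go.py .507 .268 .25
```

```text
time_s: 27.45
tool_pos: [0.4682, 0.0801, 0.2104]
tool_rot: [179.9, -0.0, 78.5]
force: [0.0, 0.5, -0.1]
grip_width: 0.0501
grasp_force: 0.0
time_s: 28.37
tool_pos: [0.4382, -0.0673, 0.2692]
tool_rot: [180.0, -0.0, 78.3]
force: [0.7, -0.1, 0.2]
grip_width: 0.0001
grasp_force: 0.0
top grip 68 [0.4812 0.1448 0.0749] [0.4814 0.1451 0.0738] [0.015 0.033 0.011]
top button 87 [0.5083 0.2688 0.2113] [0.5084 0.269  0.2112] [0.022 0.022 0.008]
top hood 1875 [0.5081 0.2682 0.1893] [0.5095 0.2693 0.1888] [0.119 0.119 0.01 ]
side grip 40 [0.4791 0.1364 0.0747] [0.4798 0.1383 0.0738] [0.013 0.023 0.011]
side button 49 [0.5089 0.2664 0.2117] [0.5084 0.2686 0.2101] [0.022 0.023 0.009]
side hood 474 [0.4803 0.2847 0.1901] [0.497  0.2723 0.1895] [0.094 0.113 0.009]
pos [ 0.4385 -0.0657  0.2691] rot [ 1.7996e+02 -2.0000e-02  7.8520e+01] units [17.032  0.034  0.964] F [ 0.8 -0.3 -0.1] w 0.0008772202461299373 t 28.4667 q [ 42.  -8. -34. 107.  -4.  80.  -2.]
```

View pics/d.png

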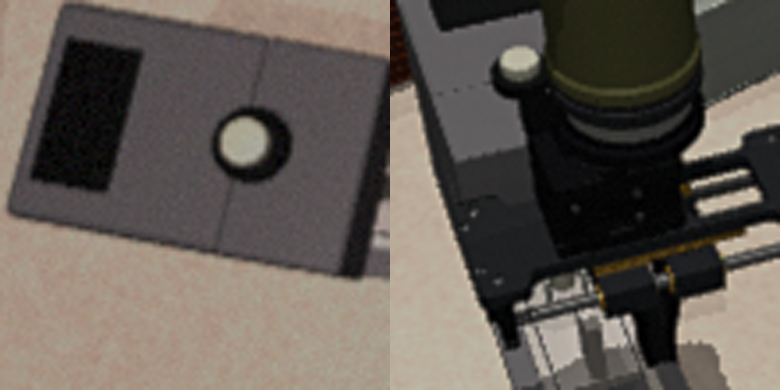

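The tray is fully home (grip moved 100 mm between its two stops) and the button centre is at about (0.5067, 0.2672), top at 0.212. The left panel shows the button at (244,141) on the hood.

```bash
python3 -m jog '[[0,0.5,0,0,0],[0,0.95,0,0,0],[0,0.95,0,0,0],[0,0.95,0,0,0],[0,0.95,0,0,0],[0,0.95,0,0,0],[0,0.95,0,0,0],[0,0.95,0,0,0],[0,0.95,0,0,0],[0,0.95,0,0,0],[0,0.95,0,0,0],[0,0.95,0,0,0]]'|tail -5;python3 -m jog '[[0,0.95,0,0,0],[0,0.95,0,0,0],[0,0.95,0,0,0],[0,0.95,0,0,0],[0,0.95,0,0,0],[0,0.95,0,0,0],[0,0.35,0,0,0],[0,0,0,0.7,0],[0,0,0,0.7,0],[0,0,0,0,0],[0,0,0,0,0]]' | tail -5;python3 go.py .5067 .2672 .229
```

```text
tool_pos: [0.4817, 0.1508, 0.2691]
tool_rot: [180.0, -0.0, 78.6]
force: [0.2, 0.6, 0.6]
grip_width: 0.0002
grasp_force: 0.0
tool_pos: [0.5056, 0.2665, 0.2405]
tool_rot: [-179.9, 0.0, 78.5]
force: [0.3, 0.1, 0.6]
grip_width: 0.0002
grasp_force: 0.0
pos [0.5056 0.2665 0.2405] rot [-1.7992e+02  4.0000e-02  7.8480e+01] units [0.048 0.045 0.574] F [0.3 0.1 0.6] w 0.00019641752696174366 t 30.3833 q [ 16.  16. -54.  93.  13.  78. -52.]
```

```bash
python3 -m jog '[[0,0.04,0.04,0.25,0],[0,0,0,0.25,0],[0,0,0,0.15,0],[0,0,0,0,0]]'|grep -E 'pos|^force'; python3 -m jog '[[0,0,0,0.1,0],[0,0,0,0.05,0],[0,0,0,0,0]]'|grep -E 'pos|^force'
```

```text
tool_pos: [0.5076, 0.2669, 0.2277]
force: [-0.3, 0.4, 2.6]
tool_pos: [0.5076, 0.2669, 0.2251]
force: [-1.4, -0.4, 4.0]
```

```bash
for i in 1 2; do python3 -m jog '[[0,0,0,0.06,0],[0,0,0,0.06,0],[0,0,0,0,0]]'|grep -E 'pos|^force';done
```

```text
tool_pos: [0.5076, 0.2669, 0.2234]
force: [-1.7, -1.7, 8.9]
tool_pos: [0.5076, 0.267, 0.2232]
force: [-4.9, -3.8, 20.4]
```

Bottomed out, so the button is fully pressed. Now I back off and check.

```bash
python3 -m jog '[[0,0,0,-0.3,0],[0,0,0,-0.6,0],[0,0,0,-1,0],[0,0,0,-1,0],[0,0,0,-1,0],[0,-1,0,0,0],[0,-1,0,0,0],[0,-1,0,0,0],[0,-1,0,0,0],[0,-1,0,0,0],[0,-1,0,0,0],[0,-1,0,0,0]]'|tail -5;python3 -m jog '[[0,-1,0,0,0],[0,-1,0,0,0],[0,-1,0,0,0],[0,-1,0,0,0],[0,-1,0,0,0],[0,-1,0,0,0],[0,-1,0,0,0],[0,-1,0,0,0],[0,-1,0,0,0],[0,-1,0,0,0],[0,0,0,0,0],[0,0,0,0,0]]'|tail -5
python3 - <<'E'
from h import *
v,u=np.mgrid[0:420,0:560]
for nm in('top','side'):
    c=snap(nm,nm+'6');K=c['mtx'];z=c['range_z'];P=np.stack([(u-K[0,2])/K[0,0]*z,(v-K[1,2])/K[1,1]*z,z],-1)@c['world_from_camera'][:3,:3].T+c['world_from_camera'][:3,3]
    for n,c0,a,b,r in(('grip',(.482,.144),.068,.082,.03),('button',(.508,.269),.19,.23,.012),('swabhead',(.5,.233),.08,.13,.02),('marker',(.614,-.305),.11,.16,.03),('thermo',(.479,-.336),.09,.12,.03)):
        m=(z>0)&(np.hypot(P[...,0]-c0[0],P[...,1]-c0[1])<r)&(P[...,2]>a)&(P[...,2]<b);q=P[m]
        if len(q):print(nm,n,len(q),np.median(q,0).round(4),((q.min(0)+q.max(0))/2).round(4),np.ptp(q,axis=0).round(3))
c=dict(np.load('pics/side6.npz'));cv2.imwrite('pics/e.png',cv2.resize(c['color'][80:260,140:380,::-1],None,fx=3.3,fy=3.3,interpolation=cv2.INTER_CUBIC))
E
```

```text
tool_pos: [0.4786, 0.1286, 0.2977]
tool_rot: [-180.0, 0.0, 78.4]
force: [-0.2, -0.4, 0.5]
grip_width: 0.0004
grasp_force: 0.0
tool_pos: [0.4387, -0.067, 0.2976]
tool_rot: [-179.9, -0.0, 78.3]
force: [0.1, -0.1, 0.6]
grip_width: 0.0004
grasp_force: 0.0
top grip 68 [0.4814 0.1445 0.075 ] [0.4812 0.1451 0.0749] [0.016 0.034 0.009]
top button 91 [0.5081 0.2684 0.2111] [0.5083 0.2684 0.2104] [0.023 0.022 0.009]
top marker 52 [ 0.6138 -0.3029  0.1336] [ 0.615  -0.3048  0.1242] [0.014 0.016 0.026]
top thermo 196 [ 0.4782 -0.3357  0.0935] [ 0.4795 -0.3355  0.0945] [0.038 0.039 0.009]
side grip 55 [0.4799 0.1433 0.0754] [0.4809 0.1448 0.0743] [0.017 0.033 0.012]
side button 14 [0.5031 0.2737 0.2119] [0.5063 0.2722 0.2127] [0.019 0.017 0.004]
side swabhead 2 [0.4992 0.2226 0.0814] [0.4992 0.2226 0.0814] [0.002 0.002 0.001]
side marker 94 [ 0.6113 -0.3082  0.1311] [ 0.6144 -0.3057  0.1239] [0.018 0.017 0.027]
side thermo 275 [ 0.4771 -0.3369  0.0935] [ 0.478  -0.3362  0.0941] [0.039 0.039 0.008]
```

View pics/e.png

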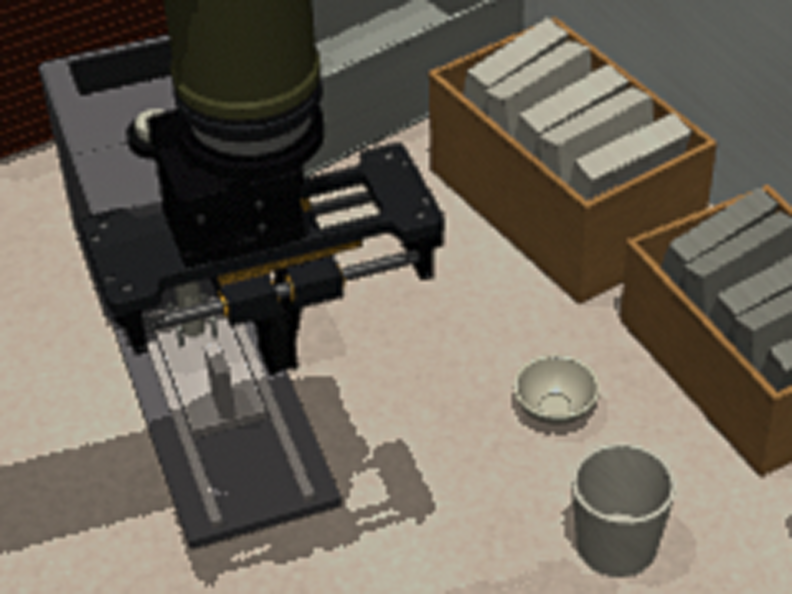

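The tray is fully in (vial base at about (190,290) under the hood), the button is back up, the bystanders are in place and the arm is clear. I'm handing in.

```bash
python3 -c "
from cell import env
print(env.sign_off())"
```

```text
the job is handed in; nothing more can be done
None
```

I ran the hygiene test through and handed it in at about 33 of 72 s: tray out, swab seated, tray home, button pressed and sprung back. The hand-in returned no verdict, the seated swab was last seen before the tray went in (the hood hides it), and one viewed crop was 880 px wide, over the 800 limit.

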